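# Count the purge clicks, then empty the transfer lock

## Task

Take the jar out of the transfer lock in the safe order. First press firmly down on the round knob of the inner gate with the fingertips and feel that the gate is fully shut; then push the purge counter's thumb lever through its stroke, letting it spring back after every click, until the dial's pointer stands at the long mark and no further (the dial does not go back). Only then slide the clear hatch fully open by its fin, lift the jar out and set it down gently, upright inside the shallow tray, leaving the gate shut, the hatch open, and the marker pen and the screwdriver where they are.

Things in the scene. Friction and masses are not known exactly. Their poses are not given: they have to be found in the camera images.
- transfer_lock: Fixed low white and aluminium box. Origin: on the bench under the centre of its ante-chamber; x to its back, y to its left, z up. Ante-chamber: well 134 (x) by 150 mm (y), floor 30 mm and wall tops 62 mm above the bench, under the hatch. Left of it the inner gate (y = +81 mm) and a closed dry chamber (y to +183, top 66). Rails along x at y = +-79, x = -75 to +200 mm, tops at 71 mm.
- gate (a joint): Height of the inner gate above its shut position in m: 0 shut, up to 0.028. It slides vertically, stiffly (about 3 N of friction), stays where it is left, and may start shut or up to 20 mm open. Pushed down, it meets a hard stop at 0.
- gate_knob (a point): Centre of the top face of the gate's round black knob, 30 mm in diameter and 12 mm high; the top face lies 88 mm above the bench when the gate is shut and rises with the gate. It is pressed straight down.
- purge_counter: Fixed grey box 110 x 110 x 40 mm with a round dial (drum 88 mm in diameter, top 54 mm above the bench). Origin: on the bench under the dial's axis; own x points to its back, y to its left, z up. The long raised mark on the bezel lies in its +x direction; short marks follow every 30 degrees.
- dial (a joint): Angle in rad of the dial with the white pointer, growing clockwise from above, 0.524 (30 degrees) a notch, held in each notch by a spring detent. At 2.094 (notch 4) the pointer stands at the long mark. It starts in notch 0, 1 or 2. It is covered and is turned only by the lever, one notch a stroke, only forwards.
- lever (a joint): Angle in rad of the thumb lever about the dial's axis: 0 at rest, 0.576 at its hard stop, growing clockwise from above (pad moves to the counter's own +y). A spring returns it. A stroke to the stop advances the dial one notch (it snaps over at about two thirds of the stroke, 5 N at the pad); it must come back below 0.03 before the next stroke can catch. A stroke under half gives no click.
- lever_pad (a point): Centre of the lever's black upright thumb pad: 22 mm along the lever, 10 mm thick, 34 mm tall (44 to 78 mm above the bench). The point is 61 mm above the bench, 82 mm from the dial's axis. At rest the lever points from the axis along (-0.951, -0.309) in the counter's frame, to its front and a little right, overhanging the box. Push the pad's right (-y) face, square to the lever.
- hatch (a joint): Opening of the clear hatch in m: 0 closed, 0.12 fully open (hard stop). It slides along the transfer lock's own +x (to the back) with about 2 N of friction and stays where it is left.
- hatch_fin (a point): Centre of the hatch's black upright fin: 8 mm thick in x, 50 mm long in y, from 68 to 92 mm above the bench; the point is 79.5 mm above the bench and moves with the hatch. At hatch 0 it lies at x = -55 mm, y = 0 in the lock's frame. Push it from its front (-x) side or pinch it from above.
- jar: Round screw jar, 40 mm in diameter, 26 mm tall, about 60 g, standing on the floor of the ante-chamber under the hatch. Origin: centre of its underside, z up.
- tray: Fixed shallow grey tray, 100 mm (own x) by 150 mm (own y), rim 18 mm high, walls about 7 mm thick, floor 2 to 4 mm thick. Origin: centre of its underside on the bench. It and the purge counter stand one on each side of the transfer lock, either way round.
- marker: Black marker pen 140 mm long, 14 mm high, lying behind and to the left of the transfer lock; bystander. Origin: centre of its underside.
- screwdriver: Small screwdriver 160 mm long, 23 mm high, lying to the right, farther back than the transfer lock; bystander. Origin: centre of its underside.
Not all that is in view belongs to the job. Of the things that look like the tray, take the one that is nearest to the robot's base at the start.

How it is judged:
On the way, in this order (a step that is already met when the one before it is completed fails the run):
1. the fingers press the gate's knob with more than 3 N while the gate is fully shut (contact force between the fingers and gate above 3 N and value of joint gate below 0.003 m), for 0.1 s.
2. the dial rests in notch 4, its pointer at the long mark, with the lever sprung back (value of joint dial between 1.94 and 2.25 rad and value of joint lever below 0.08 rad), for 0.2 s.
3. the hatch is fully open (value of joint hatch above 0.108 m), for 0.1 s.
At the end, for the whole second after the job is handed in: The jar stands upright (within 7 degrees) and still on the tray's floor inside its rim; the gate is shut (within 3 mm), the dial rests at the long mark (within 0.15 rad) with the lever back at rest, and the hatch is open (at least 105 of 120 mm) (all of step 2 and value of joint gate below 0.003 m and value of joint hatch above 0.105 m and x of jar in the frame of tray between -0.032 and 0.032 m and y of jar in the frame of tray between -0.056 and 0.056 m and z of jar in the frame of tray below 0.01 m and angle between jar's own z axis and vertical below 0.12 rad and linear speed of jar below 0.02 m/s); the robot touches nothing.
It fails at once if the hatch is opened while the gate is open or before the dial has reached the long mark (value of joint hatch above 0.015 m and (value of joint gate above 0.004 m or value of joint dial below 1.85 rad)).
It fails at once if the dial is clicked past the long mark (value of joint dial above 2.45 rad).
It fails at once if the jar is dropped or thrown: it moves faster than 0.4 m/s without being held (linear speed of jar above 0.4 m/s and contact force between the fingers and jar below 0.1 N).
It fails at once if the marker or the screwdriver is moved by more than 30 mm (distance of any of marker, screwdriver from where it was at the start of the episode above 0.03 m).
It also fails if it takes over 67 s, if anything falls off the work surface, if the arm or the gripper's body presses on something with over 40 N, if the wrist force passes 120 N, or if a joint passes its speed limit or range.

## Robot

A 6-joint arm with a two-finger parallel gripper is mounted at the origin on a cart in front of the work surface, level with it; the furniture and walls round the work are solid. World frame = base frame: x ahead of the robot, y to its left, z up, the work surface at z = 0. Lengths are in m, angles in rad, forces in N, time in s.
With the tool pointing down it reaches from about 0.275 to 0.85 m from the base axis. Payload 19 kg.
Tool frame: the origin (TCP) lies at the centre of the arm's flange, where the gripper is bolted on; the fingertips stand 173 mm ahead of it and the grasp point (between the pads) lies 155 mm ahead of it; z points along the fingers, y is the line along which they close (so a half turn about z gives the same grasp; the last joint's range is limited). The gripper opens to 85 mm and grips with 20 to 120 N. Pads are 22 mm wide; open, the fingers measure 114 mm over their backs; the gripper's body (76 mm by 85 mm) begins 54 mm behind the grasp point. The pads swing forward as they close: fully open they stand 13 mm farther back than shut.
Start: joints at [0.968, 0.15, 1.437, -0, 1.554, -0.134], TCP at [0.26, 0.513, 0.405] pointing down, gripper open.
Joint ranges: [-2.8, 2.8], [-0.68, 2.1], [0.12, 2.68], [-1.39, 4.53], [0.16, 2.79], [-2.81, 2.81]. Speed limits (rad/s): [1.89, 1.89, 2.22, 3.01, 3.01, 3.01].

## Interface

Orientations are given as a unit quaternion [x, y, z, w].
In Python, from rig import manip gives the robot as it stands.
- The arm moves only by the tool send_rows, never from a script. Its argument "steps" is a list of rows, each a list of 6 numbers: the shift along the world's x, y, z in mm, then the turn, a rotation vector about the world's x, y, z in degrees. In form: [[dx, dy, dz, rx, ry, rz], ...]. A call has exactly 5 rows; each row shifts and turns the commanded pose from where the row before left it; what a row does not reach is not made up. A row lasts 1/10 s, in which the tool goes at most 50 mm and 8.59 degrees, less where a joint would pass 70% of its speed; a pose out of reach is approached as far as the arm can. A call is refused whole if a number of a shift passes 50 or a number of a turn 8.59, either way. A call with a gripper value outside its range is refused whole. "hand" is the finger opening in mm, from 0 to 85.4, set as the call begins (left out, the last holds). The fingers move at their own pace and stop on an object; "newtons" is the grip in N (left out, the last holds). Time passes only in rows, so rows that do not move let the fingers close, or fill a call up. It gives the time, the measured TCP pose, the force, the opening and the grip force at its end, in the units of the state.
- manip.get_obs(): the state, without advancing time (a new reading comes with each control period).
- manip.grab_frame(name): name is "scene" or "top" or "wrist"; returns the picture (420x560x3 uint8, blue, green, red); there is no depth.
- manip.camera_info(name): a dict with "fovy" (degrees; the focal length in pixels is half the picture's height over the tangent of half this angle, whatever the lens; pixels are square), "cx", "cy" (the principal point, pixels), "R" (3x3) and "t" (3): a world point X has camera coordinates R X + t. Camera axes: x right, y down, z forward; pixel columns grow to the right and rows downward; lengths in m; the calibration is good to about 2 mm. A picture is of the moment at which its call begins: read the wrist's pose just before it. camera_info takes no time and is no camera call; for the wrist camera it gives the pose at the moment of the call.
- manip.hand_in(): hands the job in; it is judged then, once.
The state is a dict: "time": time; "qpos": joint angles; "qvel": joint speeds; "effort": joint torques, N m; "tool_pos": TCP position; "tcp_rot": TCP orientation; "ft_force": force on the tool from outside, world axes, zero at the start; "torque": the same for the moment, N m; "finger_gap": opening from 0.0 (shut) to 1.0 (fully open); "finger_force": force on a finger pad.
Only numpy, scipy, OpenCV 4.12 (cv2) and the standard library are available. Lean on these libraries where they do the work, as an engineer would, in place of code of your own. Each camera call takes 0.05 s, during which the arm holds its last target. There are 200 camera calls.

## Working session

There is one attempt and no reset: what is moved stays moved. The work goes in short steps, Python scripts to look and compute and a tool call to move; the robot and the scene stay as the last step left them, time stands still between calls to the robot, and variables do not carry over. Pictures are saved under pics/ and viewed, at most 11 in all, crops included, and the job is handed in when it is done.

Besides the shell and the picture viewer there is one more tool, called by a JSON object that holds its "fn" and its "kwargs", one argument or row to a line. send_rows: Moves the arm, as the interface text tells. Its arguments: {"type":"object","properties":{"steps":{"type":"array"},"hand":{"type":"number"},"newtons":{"type":"number"}},"required":["steps"]}

```bash
mkdir -p pics
cat > h.py <<'E'
import numpy as np, cv2
from rig import manip
def ray(ci,u,v,z,H=420):
    f=H/2/np.tan(np.radians(ci["fovy"])/2)
    R=np.array(ci["R"]);t=np.array(ci["t"]);c=-R.T@t
    d=R.T@np.array([(u-ci["cx"])/f,(v-ci["cy"])/f,1.]);s=(z-c[2])/d[2]
    return c+s*d
def proj(ci,X,H=420):
    f=H/2/np.tan(np.radians(ci["fovy"])/2)
    p=np.array(ci["R"])@np.array(X)+np.array(ci["t"]);return f*p[0]/p[2]+ci["cx"],f*p[1]/p[2]+ci["cy"]
E
python3 - <<'E'
from h import *
o=manip.get_obs();print(o)
for n in("top","scene"):
    f=manip.grab_frame(n);cv2.imwrite(f"pics/{n}0.png",f);print(n,manip.camera_info(n))
a=cv2.imread("pics/top0.png");cv2.imwrite("pics/top0b.png",cv2.resize(a,(800,600)))
E
```

```text
{'time': 0.0, 'qpos': array([ 9.68009592e-01,  1.50994822e-01,  1.43801559e+00,  3.05896763e-06,
        1.55382856e+00, -1.33991320e-01]), 'qvel': array([ 0.00032897,  0.0004478 , -0.00127313, -0.00036371,  0.00056825,
       -0.00161114]), 'effort': array([ 2.73129706e-03, -7.13046670e+01, -5.70883763e+01,  2.46912396e-05,
        8.84052337e-03,  4.25838863e-06]), 'tool_pos': array([0.25978403, 0.51292857, 0.404078  ]), 'tcp_rot': array([ 2.32257186e-01,  9.72654209e-01, -5.80799732e-04, -2.25834306e-04]), 'ft_force': array([-0.26434905,  0.72177197, -1.20426317]), 'torque': array([ 0.01150616, -0.01187081, -0.08992125]), 'finger_force': 0.0, 'finger_gap': 0.9983151571314188}
top {'fovy': 49.423805379820216, 'cx': 279.0979693779036, 'cy': 214.92200409158377, 'R': array([[-3.45618478e-03, -9.99993324e-01, -1.18576355e-03],
       [-9.79530593e-01,  3.62411292e-03, -2.01262722e-01],
       [ 2.01265676e-01,  4.65890516e-04, -9.79536580e-01]]), 't': array([0.10729551, 0.52995474, 1.76346851])}
scene {'fovy': 56.99201098693904, 'cx': 279.4540145989882, 'cy': 213.8791680170612, 'R': array([[ 0.81242924, -0.58285324,  0.01551855],
       [-0.44192922, -0.63292308, -0.63569406],
       [ 0.3803384 ,  0.50959834, -0.7717851 ]]), 't': array([-0.37281165,  0.37090608,  1.06158493])}
```

View pics/top0b.png

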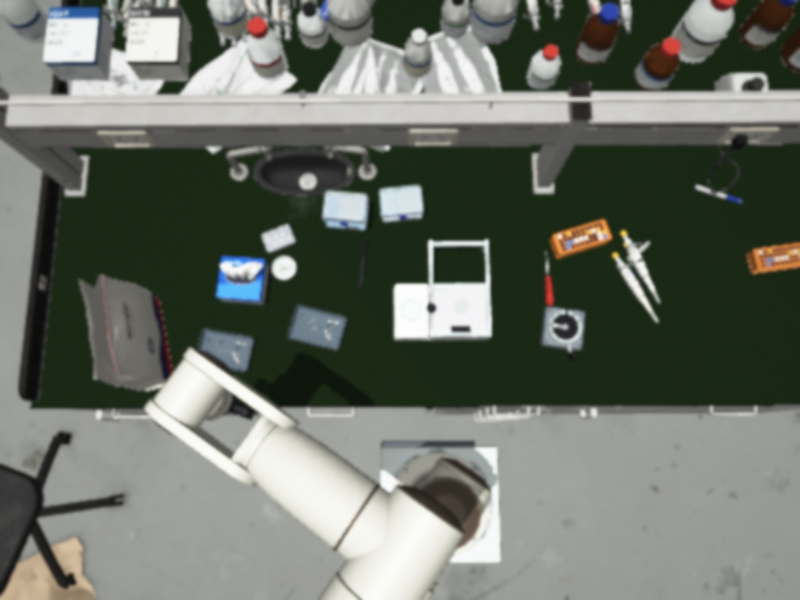

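View pics/scene0.png

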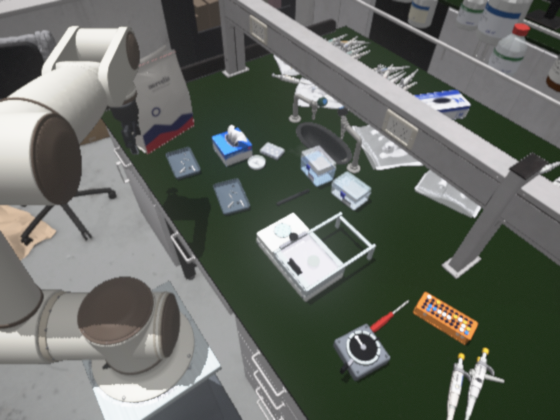

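Top view (800×600): the lock is at about (440,300), with the knob at (431,308) and the fin at (461,328). The counter is at (564,328), with the lever pad near (570,350). There are two tray-like things, at (318,328) and (226,350). I'll measure both for distance to the base.

Run:
```python
from h import *
ci=manip.camera_info("top");k=0.7
for n,u,v,z in [("trayA",318,328,.01),("trayB",226,350,.01),("knob",431,308,.09),("fin",461,328,.08),("fin0l",452,328,.08),("finr",470,328,.08),("dial",564,326,.054),("pad",570,350,.07),("lockFL",393,338,.066),("lockFR",491,337,.062),("railBL",430,242,.071),("railBR",488,242,.071),("jar",462,306,.056),("marker",363,265,.01),("sd",549,280,.01)]:
    p=ray(ci,u*k,v*k,z);print(n,p.round(3),np.hypot(*p[:2]).round(3))
a=cv2.imread("pics/top0.png")
c=cv2.resize(a[195:265,130:420],None,fx=2.75,fy=2.75,interpolation=cv2.INTER_CUBIC)
d=cv2.resize(a[205:255,365:425],None,fx=6,fy=6,interpolation=cv2.INTER_CUBIC)
e=cv2.resize(a[160:245,265:355],None,fx=4,fy=4,interpolation=cv2.INTER_CUBIC)
can=np.zeros((560,800,3),np.uint8);can[:c.shape[0],:c.shape[1]]=c[:,:800];can[195:195+300,:360]=d;can[195:195+340,370:730]=e
cv2.imwrite("pics/crop1.png",can)
print(manip.camera_info("wrist"))
```

```text
trayA [0.479 0.335 0.01 ] 0.585
trayB [0.417 0.593 0.01 ] 0.725
knob [0.52  0.017 0.09 ] 0.52
fin [ 0.466 -0.064  0.08 ] 0.47
fin0l [ 0.466 -0.04   0.08 ] 0.468
finr [ 0.466 -0.089  0.08 ] 0.474
dial [ 0.475 -0.352  0.054] 0.591
pad [ 0.406 -0.361  0.07 ] 0.543
lockFL [0.441 0.121 0.066] 0.458
lockFR [ 0.444 -0.148  0.062] 0.468
railBL [0.714 0.017 0.071] 0.714
railBR [ 0.713 -0.147  0.071] 0.728
jar [ 0.532 -0.071  0.056] 0.537
marker [0.664 0.208 0.01 ] 0.696
sd [ 0.617 -0.328  0.01 ] 0.699
{'fovy': 58.42947287940374, 'cx': 276.82801694059367, 'cy': 214.19950991531508, 'R': array([[ 4.51483575e-01,  8.92279392e-01, -2.62753143e-04],
       [ 8.50417868e-01, -4.30212928e-01,  3.02830458e-01],
       [ 2.70096337e-01, -1.36946428e-01, -9.53044408e-01]]), 't': array([-0.57470947, -0.03852831,  0.37947306])}
```

View pics/crop1.png

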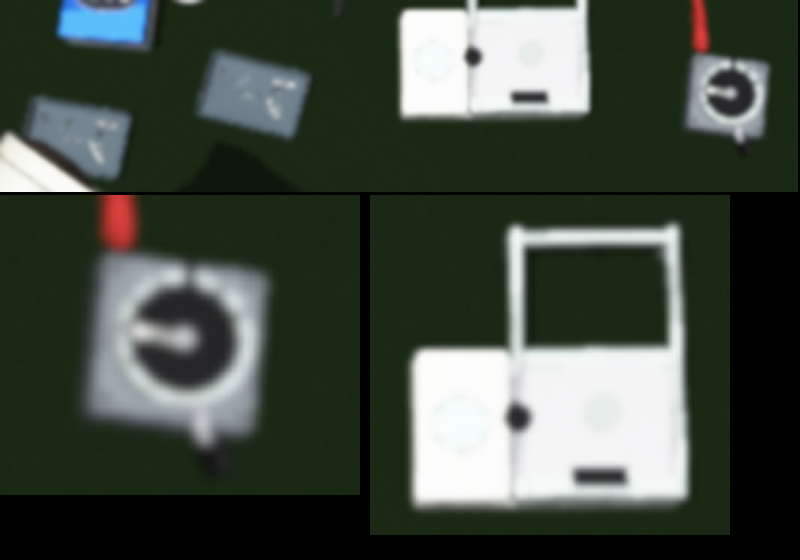

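The crop settles it. Tray A (318,328) is 0.585 m from the base and tray B (226,350) is 0.725 m, so A is the right one. The pointer points left, 90° before the long mark at the top, which would be notch 1. I'll check that with the wrist camera.

{"fn": "send_rows", "kwargs": {
  "steps": [
    [14, -44, 6, 0, 0, 1.8],
    [14, -44, 6, 0, 0, 1.8],
    [14, -44, 6, 0, 0, 1.8],
    [14, -44, 6, 0, 0, 1.8],
    [14, -44, 6, 0, 0, 1.8]
  ],
  "hand": 0
}}

```text
time: 0.6
tool_pos: [0.3297, 0.2912, 0.4347]
tcp_rot: [0.154, 0.988, -0.0, -0.0]
ft_force: [1.0, -0.3, 0.1]
finger_gap: 0.142
finger_force: 0.0
```

{"fn": "send_rows", "kwargs": {
  "steps": [
    [14, -44, 3, 0, 0, 1.8],
    [14, -44, 3, 0, 0, 1.8],
    [14, -44, 3, 0, 0, 1.8],
    [14, -44, 3, 0, 0, 1.8],
    [14, -44, 3, 0, 0, 1.8]
  ]
}}

```text
time: 1.1
tool_pos: [0.3997, 0.0711, 0.4498]
tcp_rot: [0.077, 0.997, -0.0, 0.0]
ft_force: [1.6, 0.6, -0.4]
finger_gap: 0.002
finger_force: 0.0
```

{"fn": "send_rows", "kwargs": {
  "steps": [
    [14, -44, 0, 0, 0, 1.8],
    [14, -44, 0, 0, 0, 1.8],
    [14, -44, 0, 0, 0, 1.8],
    [14, -44, 0, 0, 0, 1.8],
    [14, -44, 0, 0, 0, 1.8]
  ]
}}

```text
time: 1.6
tool_pos: [0.4699, -0.1491, 0.4495]
tcp_rot: [-0.002, 1.0, 0.0, -0.0]
ft_force: [1.1, 0.6, -0.7]
finger_gap: 0.0
finger_force: 0.0
```

Run:
```python
from h import *
ci=manip.camera_info("wrist");o=manip.get_obs();f=manip.grab_frame("wrist");cv2.imwrite("pics/w1.png",f);np.save("w1.npy",ci,allow_pickle=True)
cv2.imwrite("pics/w1b.png",cv2.resize(f,(800,600),interpolation=cv2.INTER_CUBIC))
print(o["time"],o["tool_pos"],o["tcp_rot"],o["ft_force"])
```

```text
1.6 [ 0.46986242 -0.14912067  0.44949873] [-1.67371553e-03  9.99998598e-01  3.58949262e-07 -4.84414377e-05] [ 1.10781147  0.57798357 -0.72876695]
```

View pics/w1b.png

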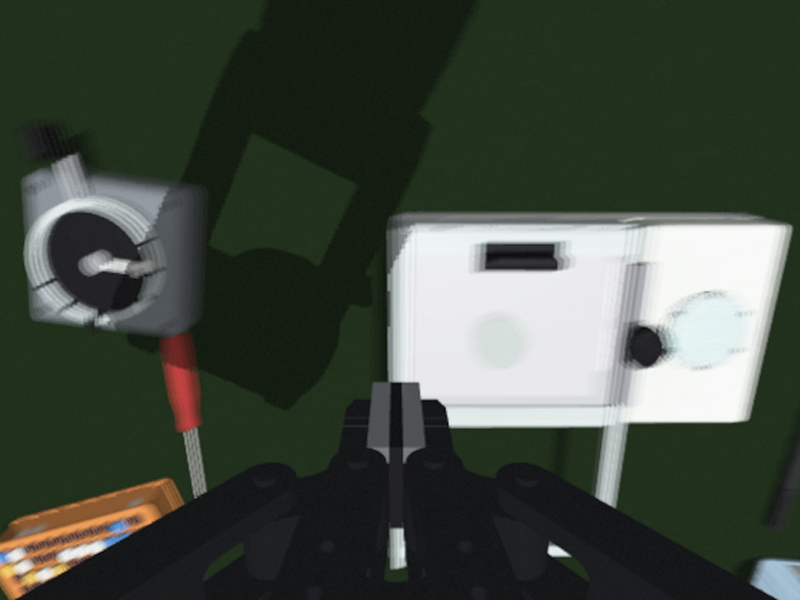

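Wrist view (800×600, motion-blurred): fin at (521,257), knob (646,345), jar (498,342) under the hatch. Dial hub (95,262) with the pointer going to the right (+y), pad (45,138). I'll take a still frame and measure it with masks.

Run:
```python
from h import *
manip.grab_frame("wrist")
ci=manip.camera_info("wrist");f=manip.grab_frame("wrist");cv2.imwrite("pics/w2.png",f);np.save("w2.npy",ci,allow_pickle=True)
g=f.max(2); dk=(g<60).astype(np.uint8)
def blob(x0,y0,x1,y1,m):
    s=m[y0:y1,x0:x1];n,l,st,c=cv2.connectedComponentsWithStats(s)
    i=1+np.argmax(st[1:,4]);pts=np.argwhere(l==i)[:,::-1]+[x0,y0]
    return c[i]+[x0,y0],st[i],cv2.minAreaRect(pts.astype(np.float32))
c,st,r=blob(320,160,410,200,dk);print("fin",c,st,r,ray(ci,*c,.085).round(4))
c,st,r=blob(425,215,480,265,dk);print("knob",c,st,r,[ray(ci,*c,z).round(4) for z in(.084,.104)])
hsv=cv2.cvtColor(f,cv2.COLOR_BGR2HSV)
big=cv2.resize(f[80:240,0:160],(600,600),interpolation=cv2.INTER_CUBIC)
cv2.imwrite("pics/w2c.png",big)
w=(f.min(2)>150).astype(np.uint8)
c,st,r=blob(262,130,560,310,w);print("lock",st,r)
```

```text
fin [373.9471831 177.5528169] [  24    8   62   20 1136] ((374.4999694824219, 177.49998474121094), (60.99999237060547, 18.999996185302734), -0.0) [ 0.4628 -0.0633  0.085 ]
knob [461.25064267 240.62210797] [ 20  11  34  30 778] ((461.5, 240.5), (33.0, 29.0), 0.0) [array([0.5241, 0.0249, 0.084 ]), array([0.5162, 0.0144, 0.104 ])]
lock [   23    25   274   155 32995] ((421.49993896484375, 231.99996948242188), (272.99993896484375, 153.99996948242188), 0.0)
```

View pics/w2c.png

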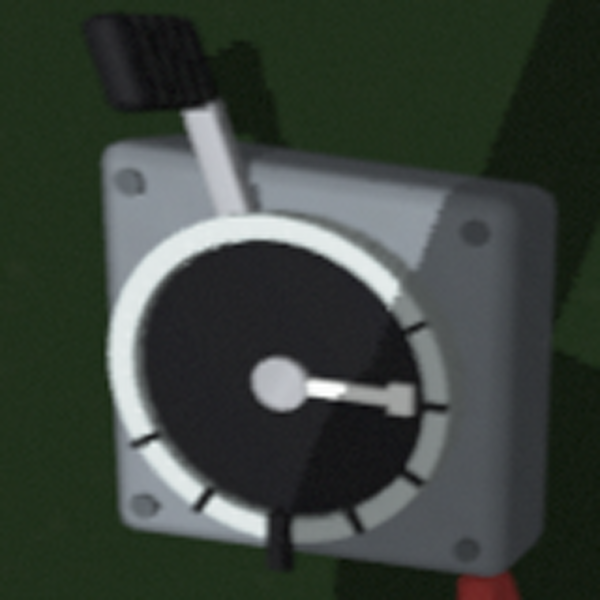

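Dial close-up: hub (280,383), long mark (280,540), pointer on the third mark before it. That is notch 1, so 3 strokes. Next come the counter's yaw, the pad position and the moves.

Run:
```python
from h import *
ci=np.load("w2.npy",allow_pickle=True).item()
P=lambda u,v,z:ray(ci,u/3.75,80+v/3.75,z)
hub=P(280,383,.056);lm=P(280,548,.056);no1=P(435,408,.056);n7=P(146,440,.056)
print(hub,lm,no1,n7)
for n,a in((lm,0),(no1,90),(n7,-60)):
    d=n-hub;print(np.hypot(*d[:2]),np.degrees(np.arctan2(d[1],d[0]))-a)
for c in((103,150),(555,190),(120,525),(545,575)): print("corner",P(*c,.04).round(4))
c=np.mean([P(279,240,.054)[:2],P(279,513,.054)[:2],P(136,360,.054)[:2],P(420,360,.054)[:2]],0);print("dial ell",c)
yaw=np.radians(-5);
R=np.array([[np.cos(yaw),-np.sin(yaw)],[np.sin(yaw),np.cos(yaw)]])
q=hub[:2]+R@np.array([-.951,-.309])*.082
print("pad",q);
for z in(.044,.078):
  u,v=proj(ci,[*q,z]);print(u*3.75,(v-80)*3.75)
# rails / lock front corners
o=manip.get_obs();print(o["time"],o["tool_pos"])
```

```text
[ 0.47343414 -0.34951435  0.056     ] [ 0.51924982 -0.35694917  0.056     ] [ 0.4801701  -0.30977005  0.056     ] [ 0.48887569 -0.38756952  0.056     ]
0.046415016057960695 -9.217422663117746
0.04031107349855506 -9.619226068075392
0.041068688004362114 -7.914284889640655
corner [ 0.4151 -0.3943  0.04  ]
corner [ 0.4253 -0.2777  0.04  ]
corner [ 0.518  -0.4101  0.04  ]
corner [ 0.5331 -0.2917  0.04  ]
dial ell [ 0.47047652 -0.35045168]
pad [ 0.39354053 -0.36795935]
180.16236152792465 63.49333833973303
94.42878831995569 64.04903171250783
1.75 [ 0.4701799  -0.14926632  0.44863495]
```

Counter yaw is about −7.5°, dial axis (0.472,−0.350), pad (0.391,−0.365). The knob's apparent position puts the gate about 10 mm up. Moving over the knob at (0.518,0.017).

{"fn": "send_rows", "kwargs": {
  "steps": [
    [10, 33, -28, 0, 0, 0],
    [10, 33, -28, 0, 0, 0],
    [10, 33, -28, 0, 0, 0],
    [10, 33, -28, 0, 0, 0],
    [8, 34, -37, 0, 0, 0]
  ]
}}

```text
time: 2.25
tool_pos: [0.5175, 0.0207, 0.3012]
tcp_rot: [-0.002, 1.0, -0.0, 0.001]
ft_force: [1.8, -0.5, -0.3]
finger_gap: 0.001
finger_force: 0.0
```

{"fn": "send_rows", "kwargs": {
  "steps": [
    [0, 0, -7, 0, 0, 0],
    [0, 0, -6, 0, 0, 0],
    [0, 0, -6, 0, 0, 0],
    [0, 0, -6, 0, 0, 0],
    [0, 0, -5, 0, 0, 0]
  ]
}}

```text
time: 2.75
tool_pos: [0.5177, 0.0177, 0.2715]
tcp_rot: [-0.001, 1.0, -0.0, 0.001]
ft_force: [0.3, -0.6, 1.9]
finger_gap: 0.002
finger_force: 1.0
```

{"fn": "send_rows", "kwargs": {
  "steps": [
    [0, 0, -2, 0, 0, 0],
    [0, 0, -2, 0, 0, 0],
    [0, 0, -1, 0, 0, 0],
    [0, 0, -1, 0, 0, 0],
    [0, 0, 0, 0, 0, 0]
  ]
}}

```text
time: 3.25
tool_pos: [0.5177, 0.0184, 0.2653]
tcp_rot: [-0.001, 1.0, -0.0, 0.0]
ft_force: [0.5, 0.4, 0.8]
finger_gap: -0.002
finger_force: 0.1
```

{"fn": "send_rows", "kwargs": {
  "steps": [
    [0, 0, -1, 0, 0, 0],
    [0, 0, -1, 0, 0, 0],
    [0, 0, -1, 0, 0, 0],
    [0, 0, -1, 0, 0, 0],
    [0, 0, 0, 0, 0, 0]
  ]
}}

```text
time: 3.75
tool_pos: [0.5177, 0.0184, 0.2614]
tcp_rot: [-0.001, 1.0, -0.0, 0.0]
ft_force: [0.5, -0.5, 3.2]
finger_gap: -0.002
finger_force: 1.7
```

{"fn": "send_rows", "kwargs": {
  "steps": [
    [0, 0, -1, 0, 0, 0],
    [0, 0, -1, 0, 0, 0],
    [0, 0, 0, 0, 0, 0],
    [0, 0, 0, 0, 0, 0],
    [0, 0, 0, 0, 0, 0]
  ]
}}

```text
time: 4.25
tool_pos: [0.5177, 0.0185, 0.261]
tcp_rot: [-0.001, 1.0, -0.0, 0.001]
ft_force: [-10.9, -0.5, 28.6]
finger_gap: -0.002
finger_force: 14.6
```

The hard stop is at TCP z 0.261 (tip at 0.088) with 28 N, so the gate is shut. On to the right side of the lever pad.

{"fn": "send_rows", "kwargs": {
  "steps": [
    [0, 0, 20, 0, 0, 0],
    [0, 0, 40, 0, 0, 0],
    [-12, -40, 20, 0, 0, 0],
    [-12, -43, 0, 0, 0, 0],
    [-12, -43, 0, 0, 0, 0]
  ]
}}

```text
time: 4.75
tool_pos: [0.481, -0.1086, 0.3399]
tcp_rot: [-0.002, 1.0, -0.0, 0.001]
ft_force: [0.8, -0.1, 0.2]
finger_gap: 0.0
finger_force: 0.0
```

{"fn": "send_rows", "kwargs": {
  "steps": [
    [-12, -43, 0, 0, 0, 0],
    [-12, -43, 0, 0, 0, 0],
    [-12, -43, 0, 0, 0, 0],
    [-12, -43, 0, 0, 0, 0],
    [-12, -43, 0, 0, 0, 0]
  ]
}}

```text
time: 5.25
tool_pos: [0.4208, -0.3243, 0.3392]
tcp_rot: [-0.001, 1.0, 0.0, 0.0]
ft_force: [1.2, -0.3, 0.4]
finger_gap: 0.002
finger_force: 0.0
```

{"fn": "send_rows", "kwargs": {
  "steps": [
    [-12, -41, 0, 0, 0, 0],
    [-12, -40, 0, 0, 0, 0],
    [-5, 0, -40, 0, 0, 0],
    [0, 0, -20, 0, 0, 0],
    [0, 0, 0, 0, 0, 0]
  ]
}}

```text
time: 5.75
tool_pos: [0.392, -0.4034, 0.2763]
tcp_rot: [-0.001, 1.0, 0.002, -0.001]
ft_force: [-0.3, 0.2, 0.8]
finger_gap: 0.001
finger_force: 0.0
```

Run:
```python
from h import *
ci=manip.camera_info("wrist");f=manip.grab_frame("wrist");cv2.imwrite("pics/w3.png",f)
o=manip.get_obs();print(o["time"],o["tool_pos"],[proj(ci,[.3914,-.3649,z]) for z in(.044,.078)])
```

```text
5.8 [ 0.39252077 -0.4035368   0.27846866] [(np.float64(341.3387649379539), np.float64(238.13077423413165)), (np.float64(353.0976871706869), np.float64(263.2873335035664))]
```

View pics/w3.png

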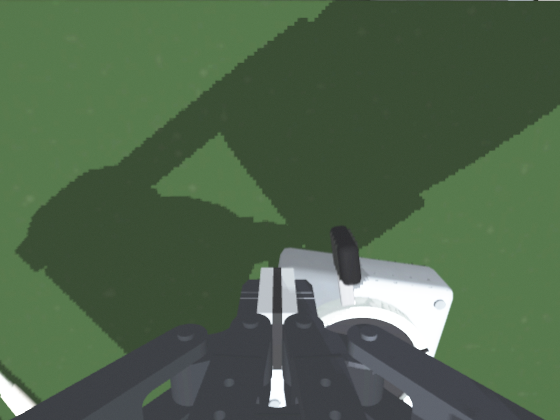

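The pad is at pixel (345,252), against a predicted (347,251). The fingers are to its right. Lowering, then pushing +y.

{"fn": "send_rows", "kwargs": {
  "steps": [
    [0, 0, -24, 0, 0, 0],
    [0, 0, -24, 0, 0, 0],
    [0, 8, 0, 0, 0, 0],
    [0, 8, 0, 0, 0, 0],
    [0, 0, 0, 0, 0, 0]
  ]
}}

```text
time: 6.3
tool_pos: [0.3932, -0.3868, 0.2333]
tcp_rot: [-0.002, 1.0, -0.001, 0.001]
ft_force: [0.3, -1.0, -0.5]
finger_gap: 0.001
finger_force: 0.0
```

{"fn": "send_rows", "kwargs": {
  "steps": [
    [0, 6, 0, 0, 0, 0],
    [0, 6, 0, 0, 0, 0],
    [0, 6, 0, 0, 0, 0],
    [1, 6, 0, 0, 0, 0],
    [0, 0, 0, 0, 0, 0]
  ]
}}

```text
time: 6.8
tool_pos: [0.3938, -0.3629, 0.2316]
tcp_rot: [-0.001, 1.0, -0.0, 0.0]
ft_force: [-0.7, -1.2, 1.7]
finger_gap: -0.002
finger_force: 0.6
```

{"fn": "send_rows", "kwargs": {
  "steps": [
    [1, 3, 0, 0, 0, 0],
    [0, 3, 0, 0, 0, 0],
    [1, 3, 0, 0, 0, 0],
    [0, 3, 0, 0, 0, 0],
    [0, 0, 0, 0, 0, 0]
  ]
}}

```text
time: 7.3
tool_pos: [0.3958, -0.3513, 0.2313]
tcp_rot: [-0.001, 1.0, 0.0, 0.0]
ft_force: [-0.6, -2.6, -0.2]
finger_gap: -0.005
finger_force: 0.7
```

{"fn": "send_rows", "kwargs": {
  "steps": [
    [0, 2, 0, 0, 0, 0],
    [0, 2, 0, 0, 0, 0],
    [0, 2, 0, 0, 0, 0],
    [0, 2, 0, 0, 0, 0],
    [0, 0, 0, 0, 0, 0]
  ]
}}

```text
time: 7.8
tool_pos: [0.3957, -0.3434, 0.2313]
tcp_rot: [-0.001, 1.0, -0.0, -0.0]
ft_force: [0.3, -1.6, -0.3]
finger_gap: 0.002
finger_force: 0.7
```

{"fn": "send_rows", "kwargs": {
  "steps": [
    [0, 2, 0, 0, 0, 0],
    [0, 2, 0, 0, 0, 0],
    [0, 1, 0, 0, 0, 0],
    [0, 0, 0, 0, 0, 0],
    [0, 0, 0, 0, 0, 0]
  ]
}}

```text
time: 8.3
tool_pos: [0.3957, -0.3392, 0.2315]
tcp_rot: [-0.001, 1.0, -0.001, 0.0]
ft_force: [1.1, -10.9, -3.6]
finger_gap: -0.004
finger_force: 4.7
```

The hard stop is at y≈−0.339 (11 N). I'll retract past the rest position and do stroke 2.

{"fn": "send_rows", "kwargs": {
  "steps": [
    [-1, -17, 0, 0, 0, 0],
    [-1, -20, 0, 0, 0, 0],
    [-1, -19, 0, 0, 0, 0],
    [0, 0, 0, 0, 0, 0],
    [0, 0, 0, 0, 0, 0]
  ]
}}

```text
time: 8.8
tool_pos: [0.3924, -0.3952, 0.2309]
tcp_rot: [-0.001, 1.0, 0.0, -0.0]
ft_force: [0.8, 0.8, -0.5]
finger_gap: -0.001
finger_force: 0.0
```

{"fn": "send_rows", "kwargs": {
  "steps": [
    [0, 12, 0, 0, 0, 0],
    [1, 9, 0, 0, 0, 0],
    [1, 8, 0, 0, 0, 0],
    [1, 8, 0, 0, 0, 0],
    [0, 6, 0, 0, 0, 0]
  ]
}}

```text
time: 9.3
tool_pos: [0.3959, -0.3504, 0.2315]
tcp_rot: [-0.002, 1.0, -0.0, 0.0]
ft_force: [0.9, -2.3, 0.3]
finger_gap: -0.003
finger_force: 0.7
```

{"fn": "send_rows", "kwargs": {
  "steps": [
    [0, 5, 0, 0, 0, 0],
    [0, 4, 0, 0, 0, 0],
    [0, 3, 0, 0, 0, 0],
    [0, 2, 0, 0, 0, 0],
    [0, 0, 0, 0, 0, 0]
  ]
}}

```text
time: 9.8
tool_pos: [0.3958, -0.3386, 0.2317]
tcp_rot: [-0.001, 1.0, -0.002, 0.001]
ft_force: [1.6, -16.9, -4.6]
finger_gap: 0.001
finger_force: 7.0
```

{"fn": "send_rows", "kwargs": {
  "steps": [
    [-1, -17, 0, 0, 0, 0],
    [-1, -20, 0, 0, 0, 0],
    [-1, -20, 0, 0, 0, 0],
    [0, 0, 0, 0, 0, 0],
    [0, 0, 0, 0, 0, 0]
  ]
}}

```text
time: 10.3
tool_pos: [0.3924, -0.395, 0.2309]
tcp_rot: [-0.001, 1.0, 0.0, -0.0]
ft_force: [0.4, 0.3, -0.8]
finger_gap: -0.002
finger_force: 0.0
```

Run:
```python
from h import *
cv2.imwrite("pics/t1.png",np.hstack([cv2.resize(manip.grab_frame("top")[195:265,355:435],None,fx=5,fy=5,interpolation=cv2.INTER_CUBIC),cv2.resize(manip.grab_frame("scene")[310:380,325:405],None,fx=5,fy=5,interpolation=cv2.INTER_CUBIC)]))
```

```text
(no output)
```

View pics/t1.png

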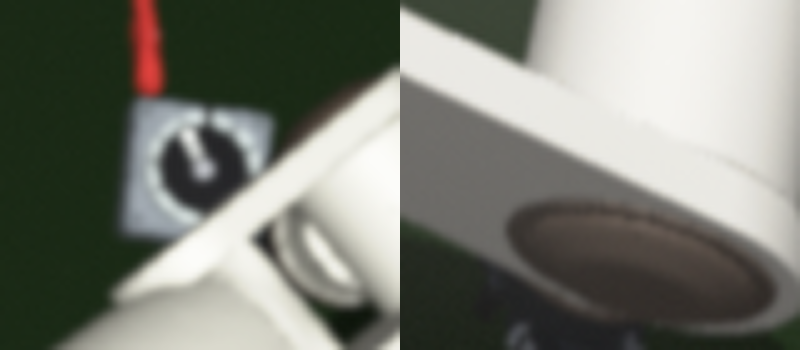

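The pointer is one notch short of the long mark (notch 3). One last stroke.

{"fn": "send_rows", "kwargs": {
  "steps": [
    [0, 12, 0, 0, 0, 0],
    [1, 9, 0, 0, 0, 0],
    [1, 8, 0, 0, 0, 0],
    [1, 8, 0, 0, 0, 0],
    [0, 6, 0, 0, 0, 0]
  ]
}}

```text
time: 10.9
tool_pos: [0.3959, -0.3505, 0.2315]
tcp_rot: [-0.002, 1.0, -0.0, 0.0]
ft_force: [0.2, -2.6, 0.3]
finger_gap: 0.004
finger_force: 0.7
```

{"fn": "send_rows", "kwargs": {
  "steps": [
    [0, 5, 0, 0, 0, 0],
    [0, 4, 0, 0, 0, 0],
    [0, 3, 0, 0, 0, 0],
    [0, 2, 0, 0, 0, 0],
    [0, 0, 0, 0, 0, 0]
  ]
}}

```text
time: 11.4
tool_pos: [0.3957, -0.3386, 0.2317]
tcp_rot: [-0.001, 1.0, -0.002, 0.0]
ft_force: [1.9, -15.9, -5.0]
finger_gap: -0.002
finger_force: 7.1
```

{"fn": "send_rows", "kwargs": {
  "steps": [
    [-1, -17, 0, 0, 0, 0],
    [-1, -20, 0, 0, 0, 0],
    [-1, -20, 0, 0, 0, 0],
    [0, 0, 0, 0, 0, 0],
    [0, 0, 45, 0, 0, 0]
  ]
}}

```text
time: 11.9
tool_pos: [0.3917, -0.3944, 0.2715]
tcp_rot: [-0.001, 1.0, 0.004, -0.003]
ft_force: [0.1, -0.6, -0.4]
finger_gap: 0.003
finger_force: 0.0
```

{"fn": "send_rows", "kwargs": {
  "steps": [
    [0, 0, 45, 0, 0, 0],
    [4, 40, 20, 0, 0, 0],
    [4, 42, 0, 0, 0, 0],
    [4, 42, 0, 0, 0, 0],
    [4, 42, 0, 0, 0, 0]
  ]
}}

```text
time: 12.4
tool_pos: [0.4083, -0.227, 0.3413]
tcp_rot: [-0.001, 1.0, 0.0, -0.0]
ft_force: [0.6, 0.2, 0.2]
finger_gap: 0.003
finger_force: 0.0
```

{"fn": "send_rows", "kwargs": {
  "steps": [
    [4, 42, 0, 0, 0, 0],
    [4, 42, 0, 0, 0, 0],
    [4, 42, 0, 0, 0, 0],
    [2, 40, 0, 0, 0, 0],
    [0, 0, 0, 0, 0, 0]
  ]
}}

```text
time: 12.9
tool_pos: [0.4223, -0.059, 0.3413]
tcp_rot: [-0.003, 1.0, 0.001, -0.0]
ft_force: [-0.4, -0.4, -0.7]
finger_gap: -0.001
finger_force: 0.0
```

Run:
```python
from h import *
manip.grab_frame("wrist")
ci=manip.camera_info("wrist");w=manip.grab_frame("wrist");print(manip.get_obs()["tool_pos"])
print("fin",[proj(ci,[.463,-.063,.092])],"jar",ci["cx"])
t=cv2.resize(manip.grab_frame("top")[195:265,365:425],None,fx=4,fy=4,interpolation=cv2.INTER_CUBIC)
w[:70*2,:60*2]=cv2.resize(t,(120,140));w=cv2.resize(w,(800,600));w[:280,:240]=t
cv2.imwrite("pics/c2.png",w)
```

```text
[ 0.42258148 -0.06194188  0.34131406]
fin [(np.float64(272.13087562231215), np.float64(286.61363597649375))] jar 276.82801694059367
```

View pics/c2.png

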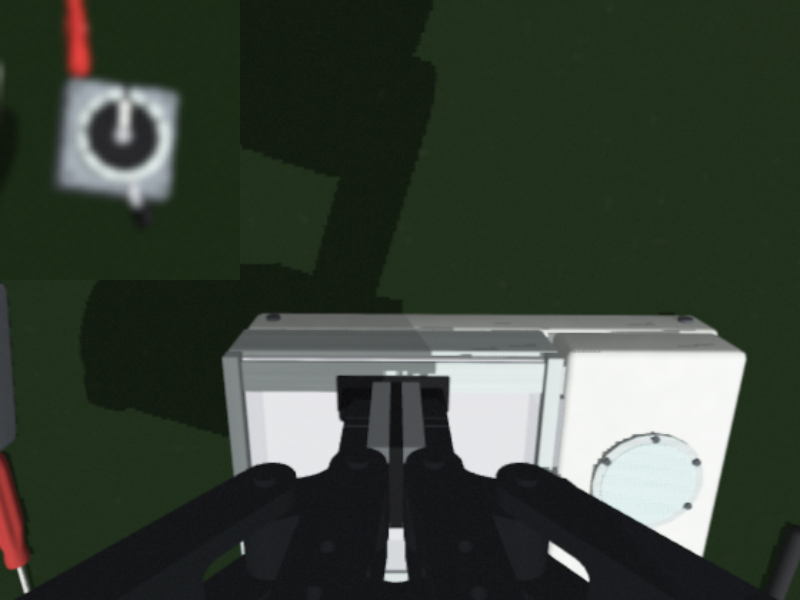

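The pointer is at the long mark with the lever back. The fingers are in front of the fin (392,400). Lowering, then pushing the hatch.

{"fn": "send_rows", "kwargs": {
  "steps": [
    [0, 0, -30, 0, 0, 0],
    [0, 0, -30, 0, 0, 0],
    [0, 0, -30, 0, 0, 0],
    [0, 0, 0, 0, 0, 0],
    [15, 0, 0, 0, 0, 0]
  ]
}}

```text
time: 13.55
tool_pos: [0.4371, -0.0636, 0.2517]
tcp_rot: [-0.0, 1.0, 0.0, -0.001]
ft_force: [0.5, -1.1, 0.4]
finger_gap: -0.001
finger_force: 0.0
```

{"fn": "send_rows", "kwargs": {
  "steps": [
    [10, 0, 0, 0, 0, 0],
    [14, 0, 0, 0, 0, 0],
    [14, 0, 0, 0, 0, 0],
    [14, 0, 0, 0, 0, 0],
    [14, 0, 0, 0, 0, 0]
  ]
}}

```text
time: 14.05
tool_pos: [0.5047, -0.063, 0.252]
tcp_rot: [-0.001, 1.0, -0.0, -0.0]
ft_force: [-3.2, -2.2, 2.5]
finger_gap: 0.001
finger_force: 1.7
```

{"fn": "send_rows", "kwargs": {
  "steps": [
    [14, 0, 0, 0, 0, 0],
    [14, 0, 0, 0, 0, 0],
    [12, 0, 0, 0, 0, 0],
    [8, 0, 0, 0, 0, 0],
    [0, 0, 0, 0, 0, 0]
  ]
}}

```text
time: 14.55
tool_pos: [0.5525, -0.0627, 0.2513]
tcp_rot: [-0.001, 1.0, -0.0, 0.0]
ft_force: [-0.9, 0.9, 0.2]
finger_gap: -0.002
finger_force: 0.0
```

{"fn": "send_rows", "kwargs": {
  "steps": [
    [4, 0, 0, 0, 0, 0],
    [4, 0, 0, 0, 0, 0],
    [3, 0, 0, 0, 0, 0],
    [2, 0, 0, 0, 0, 0],
    [0, 0, 0, 0, 0, 0]
  ]
}}

```text
time: 15.05
tool_pos: [0.5649, -0.0626, 0.2514]
tcp_rot: [-0.001, 1.0, -0.0, 0.0]
ft_force: [-0.2, 0.1, 0.1]
finger_gap: 0.002
finger_force: 0.0
```

{"fn": "send_rows", "kwargs": {
  "steps": [
    [1, 0, 0, 0, 0, 0],
    [1, 0, 0, 0, 0, 0],
    [1, 0, 0, 0, 0, 0],
    [0, 0, 0, 0, 0, 0],
    [0, 0, 0, 0, 0, 0]
  ]
}}

```text
time: 15.55
tool_pos: [0.5678, -0.0626, 0.2514]
tcp_rot: [-0.001, 1.0, -0.0, 0.0]
ft_force: [-0.4, 0.5, -0.2]
finger_gap: -0.001
finger_force: 0.1
```

{"fn": "send_rows", "kwargs": {
  "steps": [
    [1, 0, 0, 0, 0, 0],
    [1, 0, 0, 0, 0, 0],
    [1, 0, 0, 0, 0, 0],
    [1, 0, 0, 0, 0, 0],
    [0, 0, 0, 0, 0, 0]
  ]
}}

```text
time: 16.05
tool_pos: [0.5718, -0.0627, 0.2513]
tcp_rot: [-0.001, 1.0, -0.0, 0.0]
ft_force: [0.5, 0.2, 0.7]
finger_gap: 0.002
finger_force: 0.0
```

{"fn": "send_rows", "kwargs": {
  "steps": [
    [1, 0, 0, 0, 0, 0],
    [1, 0, 0, 0, 0, 0],
    [1, 0, 0, 0, 0, 0],
    [1, 0, 0, 0, 0, 0],
    [0, 0, 0, 0, 0, 0]
  ]
}}

```text
time: 16.55
tool_pos: [0.5738, -0.0627, 0.2512]
tcp_rot: [-0.001, 1.0, 0.0, -0.004]
ft_force: [-34.7, -0.3, 21.3]
finger_gap: -0.001
finger_force: 17.7
```

The hatch is at its hard stop (35 N). Backing off, rising and looking at the jar.

{"fn": "send_rows", "kwargs": {
  "steps": [
    [-20, 0, 0, 0, 0, 0],
    [-20, 0, 30, 0, 0, 0],
    [-25, -10, 40, 0, 0, 0],
    [-30, -15, 40, 0, 0, 0],
    [-35, -20, 30, 0, 0, 0]
  ]
}}

```text
time: 17.05
tool_pos: [0.4463, -0.1068, 0.3917]
tcp_rot: [-0.002, 1.0, -0.0, 0.001]
ft_force: [1.1, -1.8, 0.6]
finger_gap: -0.003
finger_force: 0.0
```

{"fn": "send_rows", "kwargs": {
  "steps": [
    [0, 0, 0, 0, 0, 0],
    [0, 0, 0, 0, 0, 0],
    [0, 0, 0, 0, 0, 0],
    [0, 0, 0, 0, 0, 0],
    [0, 0, 0, 0, 0, 0]
  ]
}}

```text
time: 17.55
tool_pos: [0.4476, -0.1066, 0.3885]
tcp_rot: [-0.002, 1.0, 0.0, -0.001]
ft_force: [0.7, -0.4, -0.2]
finger_gap: -0.001
finger_force: 0.0
```

Run:
```python
from h import *
ci=manip.camera_info("wrist");f=manip.grab_frame("wrist");np.save("w4.npy",ci,allow_pickle=True);print(manip.get_obs()["tool_pos"])
a=cv2.imread("pics/top0.png");b=manip.grab_frame("top")
cv2.imwrite("pics/w4.png",f)
big=cv2.resize(f,(800,600),interpolation=cv2.INTER_CUBIC)
cv2.imwrite("pics/w4b.png",big)
ct=manip.camera_info("top")
k=((cv2.cvtColor(a,cv2.COLOR_BGR2HSV)[...,1]<110)&(a.max(2)>70)).astype(np.uint8)
s=k[205:255,195:250];n,l,st,c=cv2.connectedComponentsWithStats(s);i=1+np.argmax(st[1:,4])
pts=(np.argwhere(l==i)[:,::-1]+[195,205]).astype(np.float32);r=cv2.minAreaRect(pts);print(st[i],r)
q=[ray(ct,*p,.018) for p in cv2.boxPoints(r)];print(np.round(q,4),np.mean(q,0),[np.linalg.norm(q[i]-q[i-1]).round(4) for i in range(4)])
```

```text
[ 0.44754703 -0.10665016  0.38866743]
[  7   9  41  31 901] ((221.558837890625, 228.76473999023438), (37.35048294067383, 24.98116683959961), 14.03624439239502)
[[0.4508 0.4224 0.018 ]
 [0.5505 0.4009 0.018 ]
 [0.5124 0.253  0.018 ]
 [0.4136 0.276  0.018 ]] [0.48181556 0.33808198 0.018     ] [np.float64(0.1511), np.float64(0.1019), np.float64(0.1528), np.float64(0.1015)]
```

View pics/w4b.png

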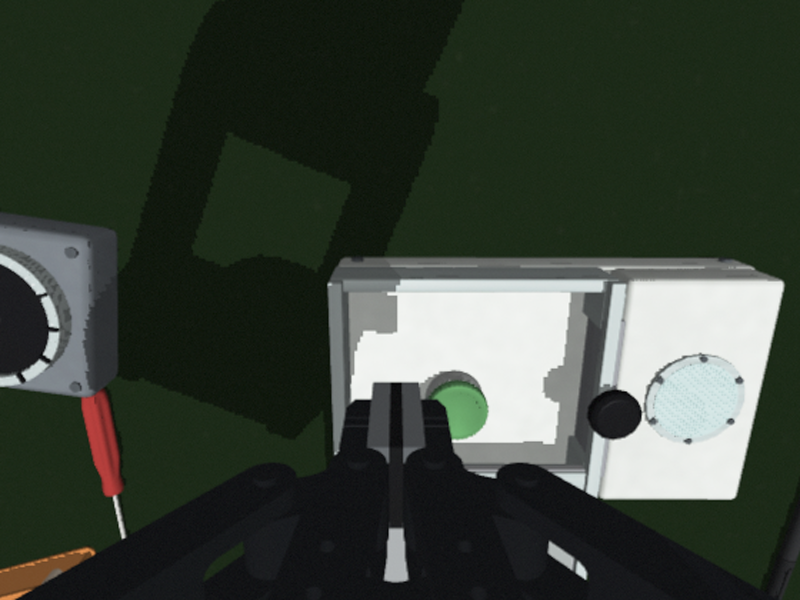

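The hatch is open and the jar's green lid is at about (458,409), partly hidden by the fingers. Tray A measures 102×152 mm, centre (0.481,0.338).

Run:
```python
from h import *
ci=np.load("w4.npy",allow_pickle=True).item();f=cv2.imread("pics/w4.png")
h=cv2.cvtColor(f,cv2.COLOR_BGR2HSV);m=((h[...,0]>45)&(h[...,0]<80)&(h[...,1]>70)&(h[...,2]>110)).astype(np.uint8)
m[:, :290]=0
p=np.argwhere(m)[:,::-1];print(len(p),p.min(0),p.max(0))
P=np.array([ray(ci,u,v,.056)[:2] for u,v in p]);print("world ext",P.min(0),P.max(0))
c=[P[:,0].min()+.02,P[:,0].max()-.02,P[:,1].max()-.02];print(c)
```

```text
946 [303 269] [340 306]
world ext [ 0.51530277 -0.08231397] [ 0.55248188 -0.04864864]
[np.float64(0.5353027671791504), np.float64(0.5324818810113067), np.float64(-0.06864864284889287)]
```

Jar at (0.534,−0.068), which agrees with the top view. Opening to 65 mm and descending around it.

{"fn": "send_rows", "kwargs": {
  "steps": [
    [22, 10, -20, 0, 0, 0],
    [22, 10, -25, 0, 0, 0],
    [22, 10, -30, 0, 0, 0],
    [20, 9, -30, 0, 0, 0],
    [0, 0, -20, 0, 0, 0]
  ],
  "hand": 65,
  "newtons": 20
}}

```text
time: 18.15
tool_pos: [0.5344, -0.0667, 0.2618]
tcp_rot: [-0.002, 1.0, 0.0, -0.001]
ft_force: [-0.3, 1.0, 0.6]
finger_gap: 0.76
finger_force: 0.0
```

{"fn": "send_rows", "kwargs": {
  "steps": [
    [0, 0, -15, 0, 0, 0],
    [0, 0, -15, 0, 0, 0],
    [0, 0, -15, 0, 0, 0],
    [0, 0, -9, 0, 0, 0],
    [0, 0, -4, 0, 0, 0]
  ]
}}

```text
time: 18.65
tool_pos: [0.533, -0.0678, 0.2055]
tcp_rot: [-0.001, 1.0, 0.0, -0.001]
ft_force: [-0.1, -0.5, 0.3]
finger_gap: 0.761
finger_force: 0.0
```

{"fn": "send_rows", "kwargs": {
  "steps": [
    [0, 0, 0, 0, 0, 0],
    [0, 0, 0, 0, 0, 0],
    [0, 0, 0, 0, 0, 0],
    [0, 0, 0, 0, 0, 0],
    [0, 0, 0, 0, 0, 0]
  ],
  "hand": 25,
  "newtons": 25
}}

```text
time: 19.15
tool_pos: [0.5333, -0.068, 0.2071]
tcp_rot: [-0.001, 1.0, -0.0, 0.001]
ft_force: [0.3, -0.9, 6.5]
finger_gap: 0.437
finger_force: 25.6
```

Gripped (25 N at jar width). Lifting gently and carrying it to the tray.

{"fn": "send_rows", "kwargs": {
  "steps": [
    [0, 0, 4, 0, 0, 0],
    [0, 0, 10, 0, 0, 0],
    [0, 0, 25, 0, 0, 0],
    [0, 0, 30, 0, 0, 0],
    [0, 0, 30, 0, 0, 0]
  ]
}}

```text
time: 19.65
tool_pos: [0.5329, -0.0678, 0.3072]
tcp_rot: [-0.001, 1.0, 0.0, -0.0]
ft_force: [0.4, -0.4, -2.0]
finger_gap: 0.439
finger_force: 25.3
```

{"fn": "send_rows", "kwargs": {
  "steps": [
    [0, 5, 20, 0, 0, 0],
    [-3, 20, 6, 0, 0, 0],
    [-5, 35, 0, 0, 0, 0],
    [-5, 40, 0, 0, 0, 0],
    [-5, 40, 0, 0, 0, 0]
  ]
}}

```text
time: 20.15
tool_pos: [0.5145, 0.0733, 0.3323]
tcp_rot: [-0.001, 1.0, -0.0, 0.0]
ft_force: [0.1, -0.6, -1.0]
finger_gap: 0.438
finger_force: 25.3
```

{"fn": "send_rows", "kwargs": {
  "steps": [
    [-5, 40, 0, 0, 0, 0],
    [-5, 40, 0, 0, 0, 0],
    [-5, 40, 0, 0, 0, 0],
    [-5, 40, 0, 0, 0, 0],
    [-5, 40, 0, 0, 0, 0]
  ]
}}

```text
time: 20.65
tool_pos: [0.4894, 0.2737, 0.3323]
tcp_rot: [-0.001, 1.0, 0.0, 0.0]
ft_force: [1.1, 0.4, 0.1]
finger_gap: 0.432
finger_force: 25.3
```

{"fn": "send_rows", "kwargs": {
  "steps": [
    [-5, 35, 0, 0, 0, 0],
    [-4, 20, 0, 0, 0, 0],
    [0, 11, 0, 0, 0, 0],
    [0, 0, 0, 0, 0, 0],
    [0, 0, 0, 0, 0, 0]
  ]
}}

```text
time: 21.15
tool_pos: [0.4813, 0.3374, 0.3316]
tcp_rot: [-0.001, 1.0, -0.0, -0.0]
ft_force: [0.1, 0.5, -1.4]
finger_gap: 0.434
finger_force: 25.3
```

Run:
```python
from h import *
ci=manip.camera_info("wrist");f=manip.grab_frame("wrist");o=manip.get_obs();print(o["tool_pos"],o["finger_gap"],o["finger_force"],o["time"])
x,y=o["tool_pos"][:2]
print([np.round(proj(ci,p)).tolist() for p in [[.4508,.4224,.018],[.5505,.4009,.018],[.5124,.253,.018],[.4136,.276,.018]]])
cv2.imwrite("pics/w5.png",f)
```

```text
[0.48140658 0.33713928 0.33161688] 0.437085949976561 25.343567406671355 21.2
[[389.0, 161.0], [352.0, 280.0], [172.0, 237.0], [192.0, 110.0]]
```

View pics/w5.png

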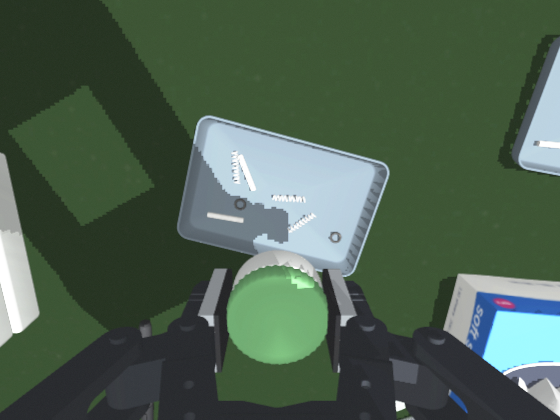

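Jar held upright. The tray corners (388,163), (352,275), (180,237), (203,117) match the prediction. Lowering with a force check.

{"fn": "send_rows", "kwargs": {
  "steps": [
    [0, 0, -30, 0, 0, 0],
    [0, 0, -35, 0, 0, 0],
    [0, 0, -35, 0, 0, 0],
    [0, 0, -25, 0, 0, 0],
    [0, 0, -10, 0, 0, 0]
  ]
}}

```text
time: 21.7
tool_pos: [0.481, 0.3367, 0.1943]
tcp_rot: [-0.001, 1.0, -0.001, -0.001]
ft_force: [0.2, 0.4, -1.8]
finger_gap: 0.439
finger_force: 25.3
```

{"fn": "send_rows", "kwargs": {
  "steps": [
    [0, 0, -4, 0, 0, 0],
    [0, 0, -3, 0, 0, 0],
    [0, 0, -2, 0, 0, 0],
    [0, 0, -1, 0, 0, 0],
    [0, 0, 0, 0, 0, 0]
  ]
}}

```text
time: 22.2
tool_pos: [0.4812, 0.3382, 0.187]
tcp_rot: [-0.001, 1.0, 0.0, 0.0]
ft_force: [0.6, -0.1, -0.2]
finger_gap: 0.437
finger_force: 25.4
```

{"fn": "send_rows", "kwargs": {
  "steps": [
    [0, 0, -1, 0, 0, 0],
    [0, 0, -1, 0, 0, 0],
    [0, 0, -1, 0, 0, 0],
    [0, 0, -1, 0, 0, 0],
    [0, 0, 0, 0, 0, 0]
  ]
}}

```text
time: 22.7
tool_pos: [0.4811, 0.3381, 0.1823]
tcp_rot: [-0.001, 1.0, -0.0, -0.0]
ft_force: [0.3, 0.1, -0.7]
finger_gap: 0.44
finger_force: 25.4
```

{"fn": "send_rows", "kwargs": {
  "steps": [
    [0, 0, -1, 0, 0, 0],
    [0, 0, 0, 0, 0, 0],
    [0, 0, -1, 0, 0, 0],
    [0, 0, 0, 0, 0, 0],
    [0, 0, 0, 0, 0, 0]
  ]
}}

```text
time: 23.2
tool_pos: [0.4811, 0.3381, 0.1805]
tcp_rot: [-0.001, 1.0, -0.0, -0.0]
ft_force: [-1.1, -0.4, -1.5]
finger_gap: 0.437
finger_force: 25.4
```

{"fn": "send_rows", "kwargs": {
  "steps": [
    [0, 0, -1, 0, 0, 0],
    [0, 0, 0, 0, 0, 0],
    [0, 0, 0, 0, 0, 0],
    [0, 0, 0, 0, 0, 0],
    [0, 0, 0, 0, 0, 0]
  ]
}}

```text
time: 23.7
tool_pos: [0.4811, 0.3381, 0.1795]
tcp_rot: [-0.001, 1.0, -0.0, -0.0]
ft_force: [-0.3, 1.1, -0.3]
finger_gap: 0.442
finger_force: 25.4
```

{"fn": "send_rows", "kwargs": {
  "steps": [
    [0, 0, -0.5, 0, 0, 0],
    [0, 0, 0, 0, 0, 0],
    [0, 0, 0, 0, 0, 0],
    [0, 0, 0, 0, 0, 0],
    [0, 0, 0, 0, 0, 0]
  ]
}}

```text
time: 24.2
tool_pos: [0.4811, 0.3381, 0.1793]
tcp_rot: [-0.001, 1.0, -0.0, 0.0]
ft_force: [-1.9, -1.3, 6.3]
finger_gap: 0.435
finger_force: 25.8
```

The jar is on the tray floor (6 N). Releasing and rising.

{"fn": "send_rows", "kwargs": {
  "steps": [
    [0, 0, 0, 0, 0, 0],
    [0, 0, 0, 0, 0, 0],
    [0, 0, 0, 0, 0, 0],
    [0, 0, 0, 0, 0, 0],
    [0, 0, 0, 0, 0, 0]
  ],
  "hand": 62
}}

```text
time: 24.7
tool_pos: [0.4811, 0.3381, 0.179]
tcp_rot: [-0.001, 1.0, -0.0, -0.0]
ft_force: [0.3, -0.4, -0.5]
finger_gap: 0.726
finger_force: 0.0
```

{"fn": "send_rows", "kwargs": {
  "steps": [
    [0, 0, 10, 0, 0, 0],
    [0, 0, 25, 0, 0, 0],
    [0, 0, 35, 0, 0, 0],
    [0, 0, 40, 0, 0, 0],
    [-20, 0, 40, 0, 0, 0]
  ]
}}

```text
time: 25.2
tool_pos: [0.4618, 0.3378, 0.3311]
tcp_rot: [-0.001, 1.0, 0.0, 0.0]
ft_force: [0.8, -0.2, -0.3]
finger_gap: 0.725
finger_force: 0.0
```

{"fn": "send_rows", "kwargs": {
  "steps": [
    [-30, 30, 20, 0, 0, 0],
    [-25, 35, 10, 0, 0, 0],
    [-20, 35, 0, 0, 0, 0],
    [0, 0, 0, 0, 0, 0],
    [0, 0, 0, 0, 0, 0]
  ]
}}

```text
time: 25.7
tool_pos: [0.3855, 0.4385, 0.3595]
tcp_rot: [-0.002, 1.0, -0.0, 0.0]
ft_force: [-0.5, -0.9, -0.5]
finger_gap: 0.729
finger_force: 0.0
```

Run:
```python
from h import *
ci=manip.camera_info("wrist");f=manip.grab_frame("wrist");print(manip.get_obs()["tool_pos"],manip.get_obs()["time"])
h=cv2.cvtColor(f,cv2.COLOR_BGR2HSV);m=((h[...,0]>45)&(h[...,0]<80)&(h[...,1]>70)&(h[...,2]>110)).astype(np.uint8)
p=np.argwhere(m)[:,::-1]
P=np.array([ray(ci,u,v,.029)[:2] for u,v in p]);print(len(p),P.min(0),P.max(0))
t=manip.grab_frame("top")
f[:210]=cv2.resize(t[150:260,180:430],(560,246))[:210] if False else f[:210]
can=np.zeros((600,560,3),np.uint8);can[:420]=f;can[420:600]=cv2.resize(t[155:255,170:430],(560,216))[-180:]
cv2.imwrite("pics/w6.png",can)
```

```text
[0.38608876 0.43786345 0.35929569] 25.75
458 [0.46025679 0.32055778] [0.49153824 0.3509267 ]
```

View pics/w6.png

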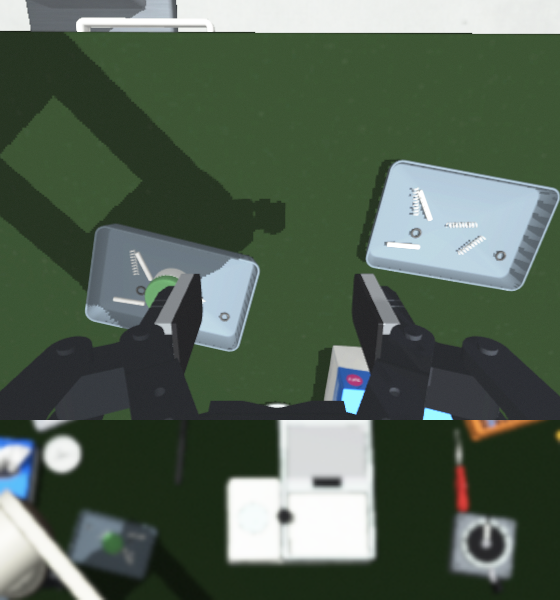

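The jar stands upright in the middle of the tray, the hatch is open, the pointer is at the long mark, and the marker and screwdriver haven't moved. Handing in.

```bash
python3 -c "
from rig import manip
print(manip.hand_in())"
```

```text
the job is handed in; nothing more can be done
None
```

The job is handed in with no verdict returned: gate pressed shut, dial at the long mark after three strokes, hatch pushed to its stop, and the jar upright near the centre of the nearer tray, at about 26 s of the 67 s allowed.

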